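# Reload the tilting toothbrush holder

### The arm

A 6-joint arm with a two-finger parallel gripper is mounted at the origin on the work surface. World frame = base frame: x ahead of the robot, y to its left, z up, the work surface at z = 0. Lengths are in m, angles in rad, forces in N, time in s.
With the tool pointing down it reaches from about 0.35 to 0.725 m from the base axis. Payload 6 kg.
Tool frame: the origin (TCP) lies between the finger pads; the fingertips stand 25 mm ahead of it and the grasp point (between the pads) lies 6 mm ahead of it; z points along the fingers, y is the line along which they close (so a half turn about z gives the same grasp; the last joint's range is limited). The gripper opens to 85 mm and grips with 20 to 120 N. Pads are 22 mm wide; open, the fingers measure 114 mm over their backs; the gripper's body (76 mm by 85 mm) begins 54 mm behind the grasp point. The pads swing forward as they close: fully open they stand 13 mm farther back than shut.
Start: joints at [1.606, 0.04, 0.085, 0, -1.615, -0.334], TCP at [0.177, 0.573, 0.219] pointing down, gripper open.
Joint ranges: [-2.56, 2.56], [-1.29, 2.01], [-1.08, 1.49], [-3.29, 1.98], [-2.81, -0.18], [-2.99, 2.99]. Speed limits (rad/s): [2.57, 2.57, 3.01, 3.14, 3.14, 3.14].

### API

Orientations are given as a 3x3 rotation matrix whose columns are the frame's x, y, z axes.
In Python, from workcell import * gives the robot as it stands.
- The arm moves only by the shell command python3 -m crank 'ROWS' [FORCE]. ROWS is text: rows parted by semicolons, each of 7 numbers parted by spaces: the turn, a rotation vector about the tool's x, y, z in degrees, then the shift along the tool's x, y, z in m, then the closure, from -1 (fully open) to 1 (shut). A call has 1 to 12 rows; each row is the pose to reach, as a shift and turn from the pose commanded when the call began, along the tool's axes at that moment; what a row does not reach only later rows make up. A row lasts 1/8 s, in which the tool goes at most 62.5 mm and 10.7 degrees, less where a joint would pass 70% of its speed; a pose out of reach is approached as far as the arm can. A call with a gripper value outside its range is refused whole. The fingers move at their own pace and stop on an object; FORCE is the grip in N (left out, the last holds). Time passes only in rows, so rows that repeat a pose let the fingers close. It gives the time, the measured TCP pose, the force, the opening and the grip force at its end, in the units of the state.
- state(): the state, without advancing time (a new reading comes with each control period).
- camera(name): name is "scene" or "side" or "wrist"; returns the picture (420x560x3 uint8, blue, green, red); there is no depth.
- camera_info(name): a dict with "mtx" (3x3 intrinsics, pixels), "R" (3x3) and "t" (3): a world point X has camera coordinates R X + t. Camera axes: x right, y down, z forward; pixel columns grow to the right and rows downward; lengths in m; the calibration is good to about 2 mm. A picture is of the moment at which its call begins: read the wrist's pose just before it. camera_info takes no time and is no camera call; for the wrist camera it gives the pose at the moment of the call.
- job_done(): hands the job in; it is judged then, once.
The state is a dict: "time": time; "qpos": joint angles; "joint_vel": joint speeds; "effort": joint torques, N m; "ee_pos": TCP position; "orientation": TCP orientation; "force": force on the tool from outside, world axes, zero at the start; "ft_torque": the same for the moment, N m; "width": opening from 0.0 (shut) to 1.0 (fully open); "grasp_force": force on a finger pad.
Only numpy, scipy, OpenCV 4.12 (cv2) and the standard library are available. Lean on these libraries where they do the work, as an engineer would, in place of code of your own. Each camera call takes 0.05 s, during which the arm holds its last target. There are 200 camera calls.

### The job

Tip the empty toothbrush cup all the way down until it lies flat in line with the drip tray, slide the two bamboo toothbrushes handle-first fully home into its two slots, one in each, and then tip the cup fully back up so that both brushes stand upright in it. Leave the scalp massager, the roll-on bottle and the compact mirror where they are.

Things in the scene. Friction and masses are not known exactly. Their poses are not given: they have to be found in the camera images.
- stand: Fixed white ceramic drip tray with chrome stand. Origin on the work surface under the cup's hinge; +x is the way the brushes slide into the cup. The tray spans x -340 to -104 mm, 82 mm wide, with two open-ended grooves along x centred at y +17 and -17 mm: floor 12 mm above the work surface, ribs 4 mm higher, clear width 20 mm. The hinge runs along y, 22.5 mm above the origin.
- cup (a joint): Hinge of the white cup: 0 = lying flat, mouth to the tray; 1.571 = upright, mouth up. Stiff: it stays where left; needs 0.2 to 0.35 N m. Cup: box 110 long, 66 wide, 32 mm thick. Lying: stand x -100 to +10 mm, 6.5 to 38.5 mm high. Upright: x -16 to +16 mm, 12.5 to 122.5 mm high. Push its back near the mouth over and down to lay it, push the paddle over and down to raise it.
- slot_a (a point): Centre of the inner floor of one of the cup's two slots (stand y +15.5 mm, 4 mm past the hinge). Slots: 27 mm wide, 24 mm thick, 104 mm deep, walls 4 mm; lying, a slot's lower side is 10.5 mm high. Axes turn with the cup: +x from mouth into floor (stand's +x lying, down when upright), y along the hinge, z through the thickness (up when lying).
- slot_b (a point): The same for the other slot (stand y -15.5 mm).
- paddle (a point): Point on the pushing face (facing the mouth side) of the flat chrome paddle fixed like an L to the cup's closed end, 90 mm from the hinge, 15 mm short of its free edge. Paddle 50 mm wide, 8 mm thick. Cup lying: it stands straight up, stand x +2 to +10 mm, top 127 mm high. Cup upright: it lies level, x up to 105 mm, top face 20.5 mm high.
- rim_back (a point): Middle of the mouth's edge on the cup's back, the outer face that is on top while the cup lies and faces the paddle side (stand's +x) when upright; 100 mm from the hinge along the cup, 16 mm off its mid-plane.
- brush_a: Bamboo toothbrush with blue bristles, 185 mm long, handle 13 wide, 9 mm thick, 25 g, lying bristles-up in a groove, handle end towards the cup. Origin mid-length on the underside; +x along the brush to its head, z out of the bristle side. Bristle block 28 long, 11 mm wide, from 8.5 to 20.5 mm above the underside, ending 0.5 mm short of the head's end.
- brush_a_foot (a point): Middle of the handle end of the blue toothbrush, 4.5 mm above its underside.
- brush_b: Bamboo toothbrush with orange bristles, otherwise the same as the blue one, in the other groove (which is which varies).
- brush_b_foot (a point): Middle of the handle end of the orange toothbrush, 4.5 mm above its underside.
- massager: Bystander: teal hard silicone scalp massager, round, 80 mm across, 64 mm high with a knob grip. Origin under its centre.
- roll_on: Bystander: amber roll-on bottle with chrome cap, 38 mm across, 105 mm high, standing. Origin under its centre.
- compact: Bystander: round copper compact mirror, 76 mm across, 10 mm high, lid half open (up to 90 mm high). Origin under its centre.
Mind the look-alikes: they are no part of the job. What is shaped like the brush_b but purple or red is not meant.

How it is judged:
On the way, in this order (a step that is already met when the one before it is completed fails the run):
1. the empty cup lies flat (hinge within 0.06 rad of flat) (value of joint cup below 0.06 rad), for 0.2 s.
2. with the cup still lying flat (within 0.1 rad), both brushes are in, one in each slot, handle ends within 15 mm of the slot floors (value of joint cup below 0.1 rad and ((x of brush_a_foot in the frame of slot_a above -0.015 m and y of brush_a_foot in the frame of slot_a between -0.013 and 0.013 m and z of brush_a_foot in the frame of slot_a between -0.013 and 0.013 m and x of brush_b_foot in the frame of slot_b above -0.015 m and y of brush_b_foot in the frame of slot_b between -0.013 and 0.013 m and z of brush_b_foot in the frame of slot_b between -0.013 and 0.013 m) or (x of brush_a_foot in the frame of slot_b above -0.015 m and y of brush_a_foot in the frame of slot_b between -0.013 and 0.013 m and z of brush_a_foot in the frame of slot_b between -0.013 and 0.013 m and x of brush_b_foot in the frame of slot_a above -0.015 m and y of brush_b_foot in the frame of slot_a between -0.013 and 0.013 m and z of brush_b_foot in the frame of slot_a between -0.013 and 0.013 m))), for 0.2 s.
3. the cup is tipped fully up (hinge above 1.5 rad) (value of joint cup above 1.5 rad), for 0.2 s.
At the end, for the whole second after the job is handed in: The cup is upright (hinge above 1.5 rad) and both toothbrushes stand in it heads up, one in each slot, handle ends within 8 mm of the slot floors, within 0.25 rad of upright, at rest (under 0.02 m/s and 0.2 rad/s) (value of joint cup above 1.5 rad and ((x of brush_a_foot in the frame of slot_a above -0.008 m and y of brush_a_foot in the frame of slot_a between -0.013 and 0.013 m and z of brush_a_foot in the frame of slot_a between -0.013 and 0.013 m and x of brush_b_foot in the frame of slot_b above -0.008 m and y of brush_b_foot in the frame of slot_b between -0.013 and 0.013 m and z of brush_b_foot in the frame of slot_b between -0.013 and 0.013 m) or (x of brush_a_foot in the frame of slot_b above -0.008 m and y of brush_a_foot in the frame of slot_b between -0.013 and 0.013 m and z of brush_a_foot in the frame of slot_b between -0.013 and 0.013 m and x of brush_b_foot in the frame of slot_a above -0.008 m and y of brush_b_foot in the frame of slot_a between -0.013 and 0.013 m and z of brush_b_foot in the frame of slot_a between -0.013 and 0.013 m)) and angle between each of brush_a, brush_b's own x axis and vertical below 0.25 rad and linear speed of each of brush_a, brush_b below 0.02 m/s and angular speed of each of brush_a, brush_b below 0.2 rad/s); the robot touches nothing.
It fails at once if the scalp massager is moved more than 20 mm (distance of massager from where it was at the start of the episode above 0.02 m).
It fails at once if the roll-on bottle is moved more than 20 mm (distance of roll_on from where it was at the start of the episode above 0.02 m).
It fails at once if the compact mirror is moved more than 20 mm (distance of compact from where it was at the start of the episode above 0.02 m).
It fails at once if the roll-on bottle is tipped by more than 0.5 rad (angle between roll_on's own z axis and vertical above 0.5 rad).
It also fails if it takes over 58 s, if anything falls off the work surface, if the arm or the gripper's body presses on something with over 40 N, if the wrist force passes 120 N, or if a joint passes its speed limit or range.

## Working session

There is one attempt and no reset: what is moved stays moved. The work goes in short steps, Python scripts to look and compute and a shell command to move; the robot and the scene stay as the last step left them, time stands still between calls to the robot, and variables do not carry over. Pictures are saved under pics/ and viewed, at most 10 in all, crops included, and the job is handed in when it is done.

```bash
mkdir -p pics; ls
python3 - <<'E'
from workcell import *
import cv2,numpy as np
s=state();print({k:np.round(v,3).tolist() for k,v in s.items()})
for n in("scene","side"):
    cv2.imwrite(f"pics/{n}0.png",camera(n)); i=camera_info(n);print(n,np.round(i['mtx'],1).tolist(),np.round(i['R'],3).tolist(),np.round(i['t'],3).tolist())
E
```

```text
pics
{'time': 0.0, 'qpos': [1.606, 0.041, 0.084, -0.0, -1.615, -0.334], 'joint_vel': [0.001, -0.001, -0.003, -0.001, 0.002, 0.0], 'effort': [0.0, -36.821, 34.742, 6.932, -0.006, -0.0], 'ee_pos': [0.176, 0.573, 0.218], 'orientation': [[0.956, -0.294, -0.0], [-0.294, -0.956, -0.002], [0.0, 0.002, -1.0]], 'force': [-0.503, -0.214, -0.064], 'ft_torque': [0.008, 0.038, -0.002], 'grasp_force': 0.0, 'width': 1.005}
scene [[425.9, 0.0, 279.9], [0.0, 425.9, 207.0], [0.0, 0.0, 1.0]] [[0.768, 0.64, -0.013], [0.473, -0.581, -0.662], [-0.431, 0.503, -0.749]] [-0.433, -0.209, 0.974]
side [[513.7, 0.0, 275.9], [0.0, 513.7, 216.1], [0.0, 0.0, 1.0]] [[-0.805, -0.593, 0.02], [-0.369, 0.473, -0.8], [0.465, -0.651, -0.599]] [0.476, 0.294, 0.69]
```

View pics/scene0.png

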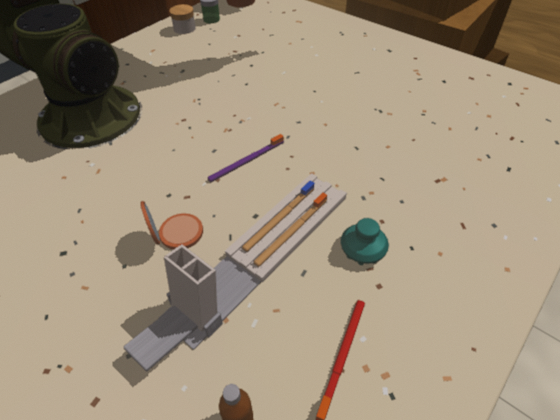

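View pics/side0.png

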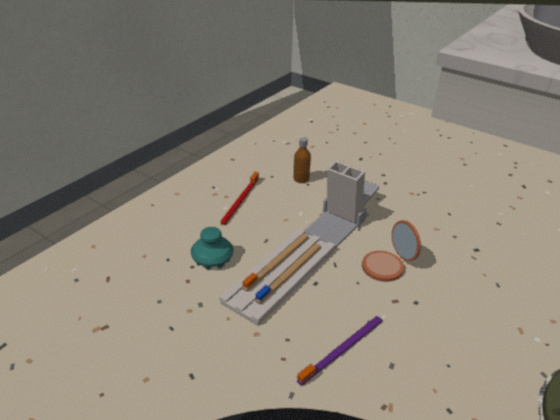

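Scene: tray corners about (320,178), (347,194), (230,252), (262,275); cup upright with mouth at (190,262) and paddle at (145,345). The brushes in the tray have blue bristles (308,187) and orange bristles (320,200). The bamboo brush with orange bristles in the groove is brush_b. The purple-handled (245,160) and red-handled (343,360) ones lie off the tray and are look-alikes. I'll enlarge for accuracy.

Run:
```python
import cv2
a=cv2.imread("pics/scene0.png")[170:370,110:360]; b=cv2.imread("pics/side0.png")[150:330,210:400]
cv2.imwrite("pics/sc.png",cv2.resize(a,None,fx=3,fy=3,interpolation=2)); cv2.imwrite("pics/sd.png",cv2.resize(b,None,fx=3,fy=3,interpolation=2))
```

```text
(no output)
```

View pics/sc.png

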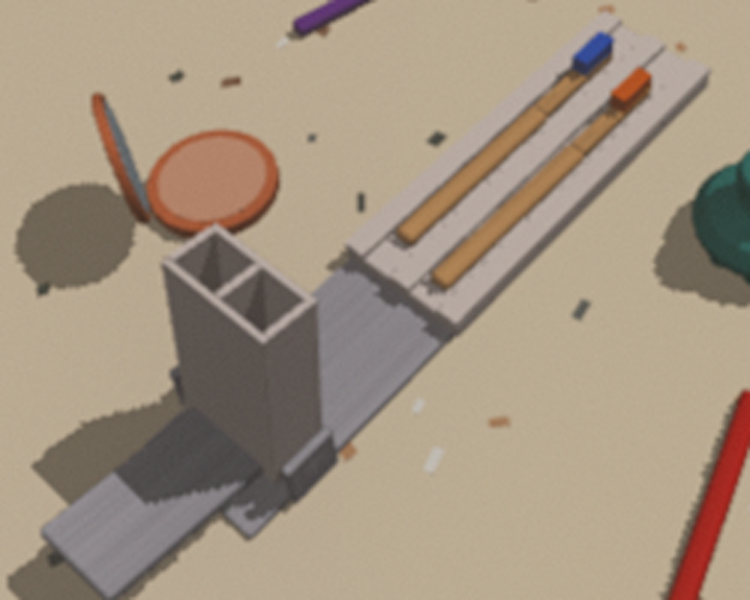

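View pics/sd.png

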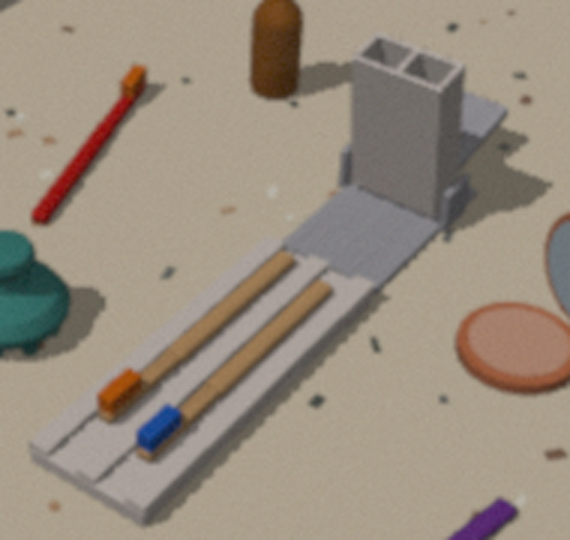

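```bash
cat > h.py <<'E'
from workcell import *
import cv2,numpy as np
from scipy.optimize import least_squares
def proj(n,X,i=None):
    i=i or camera_info(n); c=np.asarray(X)@np.array(i['R']).T+i['t']; p=c@np.array(i['mtx']).T; return p[...,:2]/p[...,2:]
def ray(n,uv,z,i=None):
    i=i or camera_info(n);R=np.array(i['R']);C=-R.T@i['t'];d=R.T@np.linalg.solve(i['mtx'],[*uv,1]);return C+d*(z-C[2])/d[2]
def T(p):
    c,s=np.cos(p[2]),np.sin(p[2]); return lambda X:np.asarray(X)@np.array([[c,s,0],[-s,c,0],[0,0,1]])+[p[0],p[1],0]
E
python3 - <<'E'
from h import *
sc=[((348,250),(-.104,-.041,.016)),((458,328),(-.104,.041,.016)),((605,15),(-.34,-.041,.016)),((708,72),(-.34,.041,.016)),
((215,228),(-.016,-.033,.1225)),((165,263),(.016,-.033,.1225)),((265,338),(.016,.033,.1225)),((318,300),(-.016,.033,.1225)),((45,533),(.105,-.025,.0205)),((110,600),(.105,.025,.0205))]
sd=[((285,240),(-.104,.041,.016)),((378,287),(-.104,-.041,.016)),((33,450),(-.34,.041,.016)),((145,518),(-.34,-.041,.016)),((355,60),(-.016,.033,.1225)),((385,38),(.016,.033,.1225)),((465,65),(.016,-.033,.1225)),((440,92),(-.016,-.033,.1225))]
us=np.array([a for a,_ in sc])/3+[110,170];Xs=np.array([b for _,b in sc]);ud=np.array([a for a,_ in sd])/3+[210,150];Xd=np.array([b for _,b in sd])
p0=ray("scene",us[0],.016);p1=ray("scene",us[2],.016);d=p0-p1;x0=[*p0[:2],np.arctan2(d[1],d[0])]
for use in("both","scene","side"):
    f=lambda p:np.r_[(proj("scene",T(p)(Xs))-us).ravel()*(use!="side"),(proj("side",T(p)(Xd))-ud).ravel()*(use!="scene")]
    r=least_squares(f,x0,loss="soft_l1");print(use,np.round(r.x,4),np.degrees(r.x[2]));
    if use=="both":
        print(np.round(r.fun.reshape(-1,2),1).tolist());P=r.x
def loc(w):
    c,s=np.cos(P[2]),np.sin(P[2]);return np.round(np.array([[c,s,0],[-s,c,0],[0,0,1]])@(w-[P[0],P[1],0]),4)
for n,o,l in(("scene",(110,170),[("bluefoot",405,228,.021),("orfoot",440,272,.021),("bluehd",607,42,.0325),("orhd",645,80,.0325)]),("side",(210,150),[("orfoot",290,258,.021),("bluefoot",325,287,.021),("orhd",103,398,.0325),("bluehd",141,432,.0325)])):
    for k,u,v,z in l: print(n,k,loc(ray(n,np.array([u,v])/3+o,z)))
for k,uv,z in(("mass",(365,250),0.02),("roll",(235,408),.06),("compact",(181,231),.01)):w=ray("scene",uv,z);print(k,np.round(w,3),loc(w))
t=T(P)
for x in(-.34,-.2,-.1,0,.1):
    w=t([x,0,0]);print(x,np.round(w,3),np.hypot(*w[:2]))
E
```

```text
both [ 0.5534 -0.1792 -1.5623] -89.51061113605196
[[0.0, -6.0], [1.0, -5.4], [-0.4, -5.0], [0.9, -4.9], [-5.3, -1.0], [-7.1, 2.7], [-5.9, 5.3], [-5.2, 1.0], [3.3, -0.4], [5.0, 0.2], [-7.2, -0.0], [-2.1, 0.7], [-2.8, 0.3], [-0.8, 0.5], [0.8, -4.0], [-0.8, -3.3], [2.2, -1.5], [2.6, -3.4]]
scene [ 0.5538 -0.1799 -1.5724] -90.09103740391863
side [ 0.5523 -0.1795 -1.5602] -89.39126255742109
scene bluefoot [-0.1232 -0.0156  0.021 ]
scene orfoot [-0.1135  0.0184  0.021 ]
scene bluehd [-0.2972 -0.0077  0.0325]
scene orhd [-0.2859  0.0284  0.0325]
side orfoot [-0.1145  0.0138  0.021 ]
side bluefoot [-0.1253 -0.0193  0.021 ]
side orhd [-0.2945  0.0218  0.0325]
side bluehd [-0.3026 -0.0112  0.0325]
mass [0.693 0.062 0.02 ] [-0.2399  0.1413  0.02  ]
roll [ 0.708 -0.254  0.06 ] [0.0757 0.1543 0.06  ]
compact [ 0.423 -0.097  0.01 ] [-0.083  -0.1294  0.01  ]
-0.34 [0.551 0.161 0.   ] 0.5735263527924068
-0.2 [0.552 0.021 0.   ] 0.5521054833358401
-0.1 [ 0.553 -0.079  0.   ] 0.5582092784734846
0 [ 0.553 -0.179  0.   ] 0.5816998645506761
0.1 [ 0.554 -0.279  0.   ] 0.6206060475556628
```

Run:
```python
from h import *
sc=[((348,250),(-.104,-.041,.016)),((458,328),(-.104,.041,.016)),((605,15),(-.34,-.041,.016)),((708,72),(-.34,.041,.016)),
((215,228),(-.016,-.033,.1225)),((165,263),(.016,-.033,.1225)),((265,338),(.016,.033,.1225)),((318,300),(-.016,.033,.1225)),((45,533),(.105,-.025,.0205)),((110,600),(.105,.025,.0205))]
sd=[((285,240),(-.104,.041,.016)),((378,287),(-.104,-.041,.016)),((33,450),(-.34,.041,.016)),((145,518),(-.34,-.041,.016)),((355,60),(-.016,.033,.1225)),((385,38),(.016,.033,.1225)),((465,65),(.016,-.033,.1225)),((440,92),(-.016,-.033,.1225))]
us=np.array([a for a,_ in sc])/3+[110,170];Xs=np.array([b for _,b in sc]);ud=np.array([a for a,_ in sd])/3+[210,150];Xd=np.array([b for _,b in sd])
def bend(X,th):
    X=X.copy();a=th  # rotate cup points (idx>=4) about y at hinge towards -x by a
    q=X[4:]-[0,0,.0225];c,s=np.cos(a),np.sin(a);X[4:,0]=c*q[:,0]-s*q[:,2];X[4:,2]=s*q[:,0]+c*q[:,2]+.0225;return X
for use in("both","scene","side"):
    f=lambda p:np.r_[(proj("scene",T(p)(bend(Xs,p[3])))-us).ravel()*(use!="side"),(proj("side",T(p)(bend(Xd,p[3])))-ud).ravel()*(use!="scene")]
    r=least_squares(f,[.553,-.179,-1.56,0],loss="soft_l1");print(use,np.round(r.x,4))
    print(np.round(r.fun.reshape(-1,2),1).tolist())
# tray-only
for use in("scene","side"):
    f=lambda p:((proj("scene",T(p)(Xs[:4]))-us[:4]) if use=="scene" else (proj("side",T(p)(Xd[:4]))-ud[:4])).ravel()
    r=least_squares(f,[.553,-.179,-1.56]);print("tray",use,np.round(r.x,4),np.round(r.fun,1))
```

```text
both [ 0.5554 -0.185  -1.5625  0.1338]
[[-1.6, -3.2], [-0.6, -2.3], [-1.4, -2.9], [0.1, -2.6], [0.2, -2.4], [-1.8, -0.9], [-0.5, 1.5], [0.2, -0.7], [-1.9, -1.0], [0.2, 0.2], [-6.3, -1.9], [-1.4, -1.3], [-1.4, -2.2], [0.4, -2.3], [-2.2, -1.4], [-3.6, -2.6], [-0.5, -0.7], [-0.4, -0.7]]
scene [ 0.5574 -0.1864 -1.5698  0.1441]
[[-0.9, -1.9], [0.0, -0.6], [0.1, -1.6], [1.6, -1.0], [1.2, -1.3], [-0.9, -0.0], [0.2, 2.7], [1.1, 0.7], [-2.3, -0.1], [-0.3, 1.4], [-0.0, -0.0], [-0.0, -0.0], [-0.0, -0.0], [-0.0, -0.0], [-0.0, -0.0], [-0.0, -0.0], [-0.0, -0.0], [-0.0, -0.0]]
side [ 0.5498 -0.1823 -1.5682  0.1283]
[[-0.0, -0.0], [-0.0, -0.0], [-0.0, -0.0], [-0.0, -0.0], [-0.0, -0.0], [-0.0, -0.0], [-0.0, -0.0], [-0.0, -0.0], [-0.0, -0.0], [-0.0, -0.0], [-4.9, -0.3], [0.1, 0.6], [-0.7, -0.4], [1.1, -0.2], [-0.3, -0.1], [-1.6, -1.3], [1.6, 0.7], [1.5, 0.7]]
tray scene [ 0.5602 -0.1884 -1.5626] [-1.  -0.3  0.3  0.9 -0.5 -0.9  1.2 -0.4]
tray side [ 0.5432 -0.183  -1.5897] [-2.6  0.2  2.   1.5 -0.3 -1.1  0.7 -0.3]
```

The cup leans about 0.13 rad towards the tray, and the stand is at about (0.555, -0.185) with yaw about -90°. The blue brush is at stand y -17 and the orange one at +17. Moving above for a wrist look.

```bash
python3 -m crank '0 0 20 0.06 0.05 -0.02 1;0 0 73 0.545 0.484 -0.1 1;0 0 73 0.545 0.484 -0.1 1;0 0 73 0.545 0.484 -0.1 1;0 0 73 0.545 0.484 -0.1 1;0 0 73 0.545 0.484 -0.1 1;0 0 73 0.545 0.484 -0.1 1;0 0 73 0.545 0.484 -0.1 1;0 0 73 0.545 0.484 -0.1 1;0 0 73 0.545 0.484 -0.1 1;0 0 73 0.545 0.484 -0.1 1;0 0 73 0.545 0.484 -0.1 1'
python3 -m crank '0 0 0 0 0 0 1;0 0 0 0 0 0 1'
python3 - <<'E'
from h import *
i=camera_info("wrist");cv2.imwrite("pics/w1.png",camera("wrist"));s=state()
np.savez("w1.npz",mtx=i['mtx'],R=i['R'],t=i['t']);print(s['time'],np.round(s['ee_pos'],4),np.round(s['orientation'],3).tolist(),s['width'])
print((-np.array(i['R']).T@i['t']).round(3))
E
```

```text
time: 1.6
ee_pos: [0.5557, -0.0519, 0.3185]
orientation: [[-0.003, -1.0, -0.001], [-1.0, 0.003, -0.0], [0.0, 0.001, -1.0]]
force: [0.9, 1.0, 0.5]
width: 0.003
grasp_force: 0.0
time: 1.85
ee_pos: [0.5548, -0.0495, 0.3182]
orientation: [[-0.003, -1.0, -0.001], [-1.0, 0.003, -0.0], [0.0, 0.001, -1.0]]
force: [-0.3, -0.1, 0.3]
width: 0.002
grasp_force: 0.0
1.9 [ 0.5547 -0.049   0.3186] [[-0.002, -1.0, -0.0], [-1.0, 0.002, 0.0], [-0.0, 0.0, -1.0]] 0.00042971447652146035
[ 0.554 -0.131  0.472]
```

View pics/w1.png

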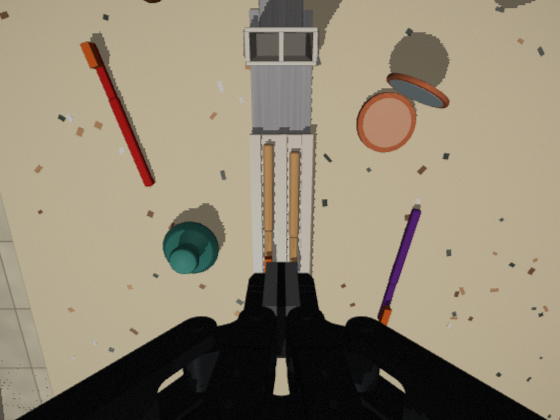

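Wrist view: tray edges at (250,133) and (313,133); cup mouth spans (246..317, 29..64); brush feet orange (268,146) and blue (294,153).

Run:
```python
from h import *
i=dict(np.load("w1.npz"))
for k,uv,z in(("trL",(250,133),.016),("trR",(313.5,133),.016),("farL",(251,272),.016),("farR",(312.5,272),.016),("cupTL",(246,29),.118),("cupTR",(317,29),.118),("cupBL",(248.5,64),.118),("cupBR",(315,64),.118),("orfoot",(268,145),.021),("blfoot",(294.5,152),.021),("orw",(268,250),.021),("blw",(293,250),.021)):
    print(k,np.round(ray("",uv,z,i),4))
```

```text
trL [ 0.5926 -0.0828  0.016 ]
trR [ 0.5115 -0.0825  0.016 ]
farL [0.5971 0.1158 0.016 ]
farR [0.5077 0.1162 0.016 ]
cupTL [ 0.5847 -0.1863  0.118 ]
cupTR [ 0.5203 -0.1861  0.118 ]
cupBL [ 0.5834 -0.1569  0.118 ]
cupBR [ 0.5213 -0.1567  0.118 ]
orfoot [ 0.5696 -0.0682  0.021 ]
blfoot [ 0.5357 -0.0592  0.021 ]
orw [0.5717 0.0786 0.021 ]
blw [0.5365 0.0787 0.021 ]
```

```bash
python3 -m crank '0 0 0 0.06 0.002 0.03 1;0 0 0 0.12 0.002 0.045 1;0 0 0 0.18 0.002 0.06 1;0 0 0 0.187 0.002 0.12 1;0 0 0 0.187 0.002 0.165 1;0 0 0 0.187 0.002 0.184 1;0 0 0 0.187 0.002 0.184 1'
python3 -m crank '0 0 0 -0.02 0 0 1;0 0 0 -0.038 0 0 1;0 0 0 -0.05 0 0.001 1;0 0 0 -0.063 0 0.003 1;0 0 0 -0.076 0 0.008 1;0 0 0 -0.087 0 0.014 1;0 0 0 -0.097 0 0.022 1;0 0 0 -0.106 0 0.032 1;0 0 0 -0.112 0 0.041 1;0 0 0 -0.117 0 0.05 1;0 0 0 -0.121 0 0.06 1;0 0 0 -0.124 0 0.069 1'
python3 -m crank '0 0 0 0 0 0.002 1;0 0 0 0 0 0.002 1;0 0 0 0 0 0.002 1'
python3 - <<'E'
from h import *
cv2.imwrite("pics/s2.png",camera("side")[150:330,210:400].repeat(3,0).repeat(3,1))
E
```

```text
time: 2.78
ee_pos: [0.5525, -0.2357, 0.1349]
orientation: [[-0.0, -1.0, -0.001], [-1.0, 0.0, -0.0], [0.0, 0.001, -1.0]]
force: [0.2, -0.2, 1.0]
width: -0.004
grasp_force: 0.0
time: 4.28
ee_pos: [0.5528, -0.1124, 0.0651]
orientation: [[-0.002, -1.0, -0.0], [-1.0, 0.002, -0.0], [0.0, 0.0, -1.0]]
force: [-0.0, 0.7, 0.2]
width: -0.003
grasp_force: 0.0
time: 4.65
ee_pos: [0.5531, -0.1128, 0.0643]
orientation: [[-0.002, -1.0, 0.001], [-1.0, 0.002, -0.0], [0.0, -0.001, -1.0]]
force: [-0.6, -0.6, 0.4]
width: 0.001
grasp_force: 0.0
```

View pics/s2.png

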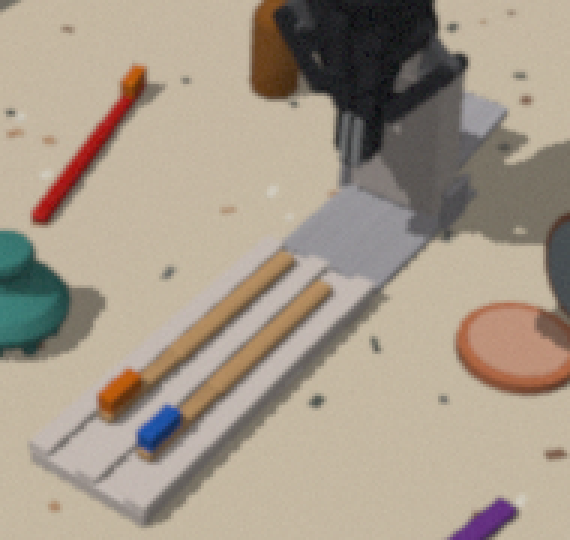

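Run:
```python
from h import *
s=state();e=s['ee_pos'];print(e,s['time'])
for n,o in(("side",(210,150)),("scene",(110,170))):
    for d in(.025,0,-.1): print(n,d,((proj(n,np.array(e)-[0,0,d])-o)*3).round(), )
    t=T([.5525,-.186,-1.5708])
    for x in([.004,.033,.1225],[-.016,0,.0125],[0,0,.0225]):print(x,((proj(n,t(x))-o)*3).round())
cv2.imwrite("pics/s3.png",camera("scene")[150:370,70:350].repeat(2,0).repeat(2,1))
```

```text
[ 0.55308456 -0.11272325  0.06429184] 4.7
side 0.025 [350. 207.]
side 0 [353. 176.]
side -0.1 [366.  40.]
[0.004, 0.033, 0.1225] [380.  32.]
[-0.016, 0, 0.0125] [392. 198.]
[0, 0, 0.0225] [405. 176.]
scene 0.025 [350. 293.]
scene 0 [345. 265.]
scene -0.1 [319. 133.]
[0.004, 0.033, 0.1225] [254. 345.]
[-0.016, 0, 0.0125] [274. 397.]
[0, 0, 0.0225] [247. 409.]
```

View pics/s3.png

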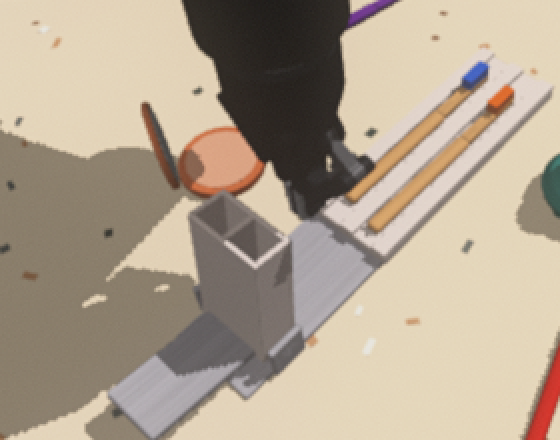

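The pictures show the cup still upright at (240,230), with the fingers beyond it over the base plate. The fingertips look about 20-25 mm higher than reckoned, so they cleared the rim. I'll check the tip position with the wrist camera.

Run:
```python
from h import *
i=dict(np.load("w1.npz"));e=np.array([.5547,-.049,.3186])
for d in(.025,.006,0,-.02):
  for dy in(-.011,0,.011):print(d,dy,proj("",e+[0,dy,-d],i).round(1), (proj("",e+[.0145,dy,-d],i)-proj("",e-[.0145,-dy,d],i)).round(1))
a=cv2.imread("pics/w1.png");g=a.max(2);print("rows",[(v,''.join('#' if g[v,u]<75 else '.' for u in range(235,330,2))) for v in range(256,330,5)])
```

```text
0.025 -0.011 [279.1 229.9] [-53.1   0.2]
0.025 0 [279.2 248.3] [-52.1   0.2]
0.025 0.011 [279.3 266. ] [-51.2   0.2]
0.006 -0.011 [279.  244.1] [-58.6   0.2]
0.006 0 [279.1 264.1] [-57.4   0.2]
0.006 0.011 [279.2 283.3] [-56.3   0.2]
0 -0.011 [279.  249.2] [-60.5   0.2]
0 0 [279.1 269.7] [-59.3   0.2]
0 0.011 [279.2 289.5] [-58.1   0.2]
-0.02 -0.011 [278.8 269. ] [-68.2   0.2]
-0.02 0 [278.9 291.7] [-66.7   0.2]
-0.02 0.011 [279.  313.3] [-65.2   0.2]
rows [(256, '................###.............................'), (261, '................................................'), (266, '................###############.................'), (271, '................################................'), (276, '.........##############################.........'), (281, '.......#################################........'), (286, '.......#################################........'), (291, '......###################################.......'), (296, '......###################################.......'), (301, '......###################################.......'), (306, '.....#####################################......'), (311, '....#######################################.....'), (316, '..###########################################...'), (321, '###############################################.'), (326, '################################################')]
```

```bash
python3 -m crank '0 0 0 -0.005 0 -0.05 1;0 0 0 0 0 -0.11 1;0 0 0 0.06 0 -0.11 1;0 0 0 0.12 0 -0.11 1;0 0 0 0.18 0 -0.11 1;0 0 0 0.233 0 -0.08 1;0 0 0 0.233 0 -0.02 1;0 0 0 0.233 0 0.025 1;0 0 0 0.233 0 0.03 1;0 0 0 0.233 0 0.03 1'
python3 -m crank '0 0 0 0 0 0.003 1;0 0 0 0 0 0.006 1;0 0 0 0 0 0.009 1'
python3 -m crank '0 0 0 0 0 0.003 1;0 0 0 0 0 0.006 1;0 0 0 0 0 0.009 1'
```

```text
time: 6.0
ee_pos: [0.5532, -0.3461, 0.0359]
orientation: [[-0.002, -1.0, 0.002], [-1.0, 0.002, -0.002], [0.002, -0.002, -1.0]]
force: [1.3, -0.3, 1.5]
width: -0.003
grasp_force: 0.0
time: 6.38
ee_pos: [0.5528, -0.3456, 0.0255]
orientation: [[-0.002, -1.0, 0.001], [-1.0, 0.002, -0.0], [0.0, -0.001, -1.0]]
force: [-1.2, 0.3, -0.6]
width: 0.004
grasp_force: 0.0
time: 6.75
ee_pos: [0.5523, -0.3456, 0.0156]
orientation: [[-0.002, -1.0, -0.0], [-1.0, 0.002, -0.0], [0.0, 0.0, -1.0]]
force: [-0.5, -0.1, -0.6]
width: 0.003
grasp_force: 0.0
```

```bash
python3 -m crank '0 0 0 0 0 0.003 1;0 0 0 0 0 0.006 1;0 0 0 0 0 0.007 1'
python3 -m crank '0 0 0 0 0 0.002 1;0 0 0 0 0 0.004 1'
python3 -m crank '0 0 0 0 0 0.002 1;0 0 0 0 0 0.003 1' | head -4
python3 - <<'E'
from h import *
a=camera("scene")[230:420,60:310];b=camera("side")[90:280,250:450]
cv2.imwrite("pics/t4.png",cv2.resize(np.hstack([a,b]),None,fx=1.75,fy=1.75,interpolation=2))
e=np.array(state()['ee_pos']);print(e)
for d in(0,.025):print(d,(proj("scene",e-[0,0,d])-[60,230])*1.75,(proj("side",e-[0,0,d])-[250,90])*1.75+[437,0])
E
```

```text
time: 7.12
ee_pos: [0.5522, -0.3456, 0.0085]
orientation: [[-0.002, -1.0, -0.0], [-1.0, 0.002, 0.0], [-0.0, 0.0, -1.0]]
force: [-0.6, 0.2, 0.6]
width: -0.002
grasp_force: 0.0
time: 7.38
ee_pos: [0.5524, -0.3456, 0.0048]
orientation: [[-0.002, -1.0, 0.0], [-1.0, 0.002, -0.0], [0.0, -0.0, -1.0]]
force: [0.1, 0.7, -0.2]
width: 0.001
grasp_force: 0.0
time: 7.62
ee_pos: [0.5523, -0.3456, 0.0017]
orientation: [[-0.002, -1.0, -0.0], [-1.0, 0.002, -0.0], [0.0, 0.0, -1.0]]
force: [0.3, -0.8, 0.5]
[ 0.55227687 -0.34557067  0.00166767]
0 [ 78.57812677 295.15054749] [663.79465331 163.70774576]
0.025 [ 88.88577672 305.59452889] [661.11836245 179.5910309 ]
```

View pics/t4.png

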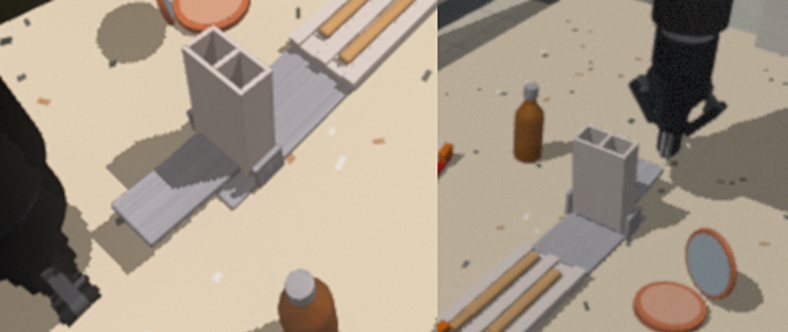

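```bash
for k in 1 ; do python3 -m crank '0 0 0 0 0 0.002 1;0 0 0 0 0 0.003 1' | grep -E 'pos|force'; done
python3 -m crank '0 0 0 0 0 0.002 1;0 0 0 0 0 0.003 1' | grep -E 'pos|force'
python3 -m crank '0 0 0 0 0 0.002 1;0 0 0 0 0 0.003 1' | grep -E 'pos|force'
```

```text
ee_pos: [0.5523, -0.3456, -0.0013]
force: [0.2, 0.1, 0.0]
grasp_force: 0.0
ee_pos: [0.5523, -0.3456, -0.0044]
force: [0.4, -1.2, -0.4]
grasp_force: 0.0
ee_pos: [0.5523, -0.3456, -0.0074]
force: [-0.5, -0.9, -0.1]
grasp_force: 0.0
```

```bash
python3 -m crank '0 0 0 0 0 0.002 1;0 0 0 0 0 0.002 1' | grep -E 'pos|force'
python3 -m crank '0 0 0 0 0 0.002 1;0 0 0 0 0 0.002 1' | grep -E 'pos|force'
```

```text
ee_pos: [0.5523, -0.3456, -0.0094]
force: [-0.1, -0.7, 0.1]
grasp_force: 0.0
ee_pos: [0.5522, -0.3455, -0.0114]
force: [0.7, -0.4, 0.3]
grasp_force: 0.0
```

```bash
python3 -m crank '0 0 0 0 0 0.002 1;0 0 0 0 0 0.002 1' | grep -E 'pos|force'
python3 -m crank '0 0 0 0 0 0.002 1;0 0 0 0 0 0.002 1' | grep -E 'pos|force|time'
```

```text
ee_pos: [0.5526, -0.3457, -0.0123]
force: [-2.2, 1.3, 5.0]
grasp_force: 2.3
time: 9.48
ee_pos: [0.5526, -0.3458, -0.0124]
force: [-6.1, 5.7, 14.1]
grasp_force: 6.9
```

Touch found the table at TCP z = -0.012, so the shut fingertips are 12 mm behind the reported TCP rather than 25 mm ahead. I'll use tip z = TCP z + 0.012 and redo the push.

```bash
python3 -m crank '0 0 0 0 0 -0.06 1;0 0 0 -0.01 0 -0.112 1;0 0 0 -0.06 0 -0.113 1;0 0 0 -0.11 0 -0.113 1;0 0 0 -0.11 0 -0.113 1' | grep -E 'pos|force|time'
python3 -m crank '0 0 0 -0.02 0 0 1;0 0 0 -0.038 0 0 1;0 0 0 -0.05 0 0.001 1;0 0 0 -0.063 0 0.003 1;0 0 0 -0.076 0 0.008 1;0 0 0 -0.087 0 0.014 1' | grep -E 'pos|force|time'
```

```text
time: 10.1
ee_pos: [0.553, -0.2329, 0.0981]
force: [0.5, -0.4, 0.1]
grasp_force: 0.0
time: 10.85
ee_pos: [0.5529, -0.1478, 0.0838]
force: [-1.0, -1.1, 2.3]
grasp_force: 1.3
```

```bash
python3 -m crank '0 0 0 -0.01 0 0.008 1;0 0 0 -0.019 0 0.018 1;0 0 0 -0.025 0 0.027 1;0 0 0 -0.03 0 0.036 1;0 0 0 -0.034 0 0.046 1;0 0 0 -0.037 0 0.053 1;0 0 0 -0.037 0 0.057 1;0 0 0 -0.037 0 0.057 1' | grep -E 'pos|force|time'
python3 - <<'E'
from h import *
b=camera("side")[130:330,210:430];a=camera("scene")[170:370,120:360]
cv2.imwrite("pics/s5.png",cv2.resize(np.hstack([a,b]),None,fx=1.7,fy=1.7,interpolation=2))
E
```

```text
time: 11.85
ee_pos: [0.5524, -0.1117, 0.0263]
force: [0.7, -0.5, 0.1]
grasp_force: 0.0
```

View pics/s5.png

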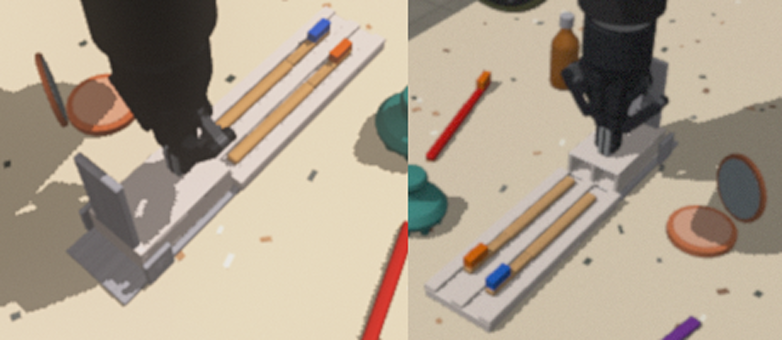

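Cup lies flat. I'll press briefly to make sure, then go behind the two heads with the fingers 26 mm apart so that both brushes are pushed together.

```bash
python3 -m crank '0 0 0 0 0 0.002 1;0 0 0 0 0 0.003 1;0 0 0 0 0 0.003 1' | grep -E 'pos|force|time'
python3 -m crank '0 0 0 -0.005 0 -0.055 0.39;0 0 0 -0.055 0 -0.08 0.39;0 0 0 -0.11 0 -0.08 0.39;0 0 0 -0.165 0 -0.08 0.39;0 0 0 -0.22 0 -0.08 0.39;0 0 0 -0.267 0 -0.08 0.39;0 0 0 -0.267 0 -0.04 0.39;0 0 0 -0.267 0 -0.02 0.39;0 0 0 -0.267 0 -0.02 0.39'
```

```text
time: 12.32
ee_pos: [0.5528, -0.1118, 0.026]
force: [-8.4, 2.2, 13.0]
grasp_force: 6.4
time: 13.45
ee_pos: [0.5524, 0.1542, 0.042]
orientation: [[-0.003, -1.0, -0.003], [-1.0, 0.003, -0.002], [0.002, 0.003, -1.0]]
force: [-0.0, 0.3, 0.0]
width: 0.304
grasp_force: 0.0
```

```bash
python3 -m crank '0 0 0 0 0 0.025 0.39;0 0 0 0 0 0.034 0.39;0 0 0 0.015 0 0.034 0.39;0 0 0 0.028 0 0.034 0.39;0 0 0 0.04 0 0.034 0.39;0 0 0 0.052 0 0.034 0.39;0 0 0 0.064 0 0.034 0.39;0 0 0 0.076 0 0.034 0.39;0 0 0 0.088 0 0.034 0.39;0 0 0 0.1 0 0.034 0.39;0 0 0 0.112 0 0.034 0.39;0 0 0 0.12 0 0.034 0.39'  | grep -E 'pos|force|time'
python3 - <<'E'
from h import *
for n in("scene","side"):
    im=camera(n);h=cv2.cvtColor(im,cv2.COLOR_BGR2HSV)
    for k,lo,hi in(("blue",(110,150,80),(125,255,255)),("orange",(5,180,120),(14,255,255))):
        m=cv2.inRange(h,lo,hi);N,_,st,c=cv2.connectedComponentsWithStats(m)
        for j in range(1,N):
            if st[j,4]>15: print(n,k,st[j],ray(n,c[j],.03).round(3))
    cv2.imwrite(f"pics/{n}6.png",im)
E
```

```text
time: 14.95
ee_pos: [0.5531, 0.0346, 0.0098]
force: [-0.1, 0.8, 0.4]
grasp_force: 0.3
scene blue [266 215  12   7  51] [0.537 0.011 0.03 ]
scene orange [282 224  11  11  34] [0.572 0.01  0.03 ]
scene orange [317 395  14  25 195] [ 0.783 -0.179  0.03 ]
side orange [281 247   4   7  22] [0.573 0.006 0.03 ]
side orange [298 365  17  17 142] [0.392 0.2   0.03 ]
```

Both heads are travelling ahead of the fingers (block centres y ≈ 0.010, x 0.537 and 0.572). Push on until home.

```bash
python3 -m crank '0 0 0 0.008 0 0 0.39;0 0 0 0.016 0 0 0.39;0 0 0 0.022 0 0 0.39;0 0 0 0.026 0 0 0.39;0 0 0 0.026 0 0 0.39' | grep -E 'pos|force|time'
python3 -m crank '0 0 0 0.002 0 0 0.39;0 0 0 0.003 0 0 0.39' | grep -E 'pos|force|time'
```

```text
time: 15.68
ee_pos: [0.5531, 0.0091, 0.0098]
force: [-0.4, 0.6, -0.5]
grasp_force: 0.0
time: 15.92
ee_pos: [0.5531, 0.0065, 0.0097]
force: [0.6, 2.3, -0.1]
grasp_force: 1.5
```

```bash
python3 -m crank '0 0 0 0.002 0 0 0.39;0 0 0 0.002 0 0 0.39' | grep -E 'pos|force|time'
python3 - <<'E'
from h import *
for n in("scene","side"):
    im=camera(n);h=cv2.cvtColor(im,cv2.COLOR_BGR2HSV)
    for k,lo,hi in(("blue",(110,150,60),(125,255,255)),("orange",(5,180,80),(14,255,255))):
        m=cv2.inRange(h,lo,hi);N,_,st,c=cv2.connectedComponentsWithStats(m)
        for j in range(1,N):
            if st[j,4]>10: print(n,k,st[j],ray(n,c[j],.03).round(3))
E
```

```text
time: 16.18
ee_pos: [0.5536, 0.0065, 0.0099]
force: [0.3, 8.3, 0.7]
grasp_force: 3.9
scene blue [256 223  12   9  59] [ 0.537 -0.015  0.03 ]
scene orange [276 234   7   9  18] [ 0.573 -0.013  0.03 ]
scene orange [317 395  14  25 193] [ 0.783 -0.179  0.03 ]
side orange [289 238   6  11  48] [ 0.572 -0.021  0.03 ]
side orange [298 365  17  17 152] [0.392 0.2   0.03 ]
```

Both brushes stopped at TCP y = 0.0065, where fully home predicted 0.006, with 8 N of resistance. Now retract, go to the mouth side of the paddle and raise the cup.

```bash
python3 -m crank '0 0 0 -0.015 0 0 0.39;0 0 0 -0.02 0 -0.06 1;0 0 0 -0.015 0 -0.115 1;0 0 0 0.04 0 -0.115 1;0 0 0 0.095 0 -0.115 1;0 0 0 0.145 0 -0.115 1;0 0 0 0.155 0 -0.1 1;0 0 0 0.155 0 -0.096 1;0 0 0 0.155 0 -0.096 1' | grep -E 'pos|force|time|wid'
```

```text
time: 17.4
ee_pos: [0.5526, -0.1496, 0.1053]
force: [0.4, -0.2, 0.7]
width: -0.003
grasp_force: 0.0
```

```bash
python3 -m crank '0 0 0 0.015 0 0 1;0 0 0 0.026 0 0 1;0 0 0 0.036 0 0 1;0 0 0 0.045 0 0.002 1;0 0 0 0.054 0 0.004 1;0 0 0 0.063 0 0.008 1;0 0 0 0.071 0 0.012 1;0 0 0 0.079 0 0.017 1;0 0 0 0.087 0 0.023 1;0 0 0 0.0935 0 0.03 1' | grep -E 'pos|force|time'
python3 - <<'E'
from h import *
a=camera("scene")[140:360,100:340];b=camera("side")[110:330,220:440]
cv2.imwrite("pics/s7.png",cv2.resize(np.hstack([a,b]),None,fx=1.7,fy=1.7,interpolation=2))
E
```

```text
time: 18.65
ee_pos: [0.5526, -0.2451, 0.0759]
force: [0.9, 1.1, 4.2]
grasp_force: 1.5
```

View pics/s7.png

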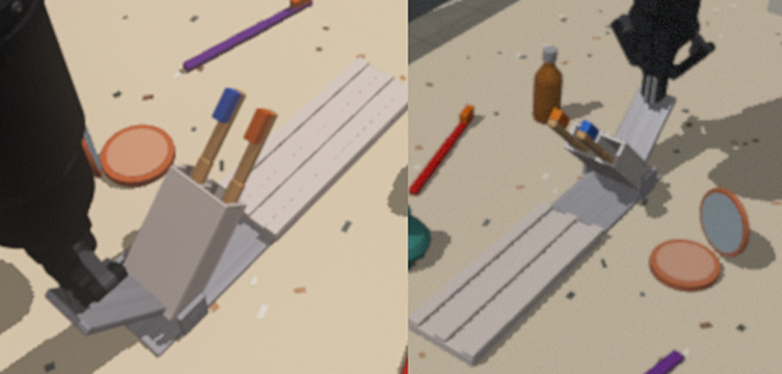

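The picture shows the cup half raised with both brushes in it, heads at (228,105) and (260,125). Finishing the stroke.

```bash
python3 -m crank '0 0 0 0.006 0 0.007 1;0 0 0 0.0115 0 0.015 1;0 0 0 0.016 0 0.0235 1;0 0 0 0.02 0 0.032 1;0 0 0 0.0225 0 0.041 1;0 0 0 0.0245 0 0.05 1;0 0 0 0.0255 0 0.059 1;0 0 0 0.0255 0 0.065 1;0 0 0 0.0255 0 0.067 1;0 0 0 0.0255 0 0.068 1' | grep -E 'pos|force|time'
python3 -m crank '0 0 0 0 0 0.002 1;0 0 0 0 0 0.002 1' | grep -E 'pos|force|time'
```

```text
time: 20.0
ee_pos: [0.5524, -0.2695, 0.0081]
force: [-3.3, 0.4, 4.6]
grasp_force: 2.9
time: 20.25
ee_pos: [0.5525, -0.2695, 0.0081]
force: [-6.7, 3.1, 11.4]
grasp_force: 5.9
```

The paddle is on its stop (tip at 20.3 mm against 20.5 mm expected). Retract and check the heads numerically.

```bash
python3 -m crank '0 0 0 0.005 0 -0.02 1;0 0 0 0.02 0 -0.06 1;0 0 0 0.04 0 -0.11 1;0 0 0 0.05 0 -0.16 1;0 0 0 0.05 0 -0.16 1;0 0 0 0.05 0 -0.16 1;0 0 0 0.05 0 -0.16 1;0 0 0 0.05 0 -0.16 1' | grep -E 'pos|force|time'
python3 - <<'E'
from h import *
t=T([.5525,-.186,-1.5708])
def cent(im):
    h=cv2.cvtColor(im,cv2.COLOR_BGR2HSV);o={}
    for k,lo,hi in(("blue",(110,130,50),(125,255,255)),("orange",(5,180,80),(14,255,255))):
        N,_,st,c=cv2.connectedComponentsWithStats(cv2.inRange(h,lo,hi))
        o[k]=[(c[j].round(1).tolist(),st[j,2:].tolist()) for j in range(1,N) if st[j,4]>40]
    return o
for n in("scene","side"):
    i1=camera(n);print(n,cent(i1));print(" again",cent(camera(n)))
    # expected block centre upright: height 18.5mm floor + 170.5
    for k,y in(("blue",-.0155),("orange",.0155)):
        print(k,[proj(n,t([x,y,.0185+.17])).round(1).tolist() for x in(-.005,.005,.015,.025)], "10mm up",(proj(n,t([0,y,.1985]))-proj(n,t([0,y,.1885]))).round(1))
E
```

```text
time: 21.25
ee_pos: [0.5521, -0.3193, 0.1647]
force: [-0.0, 0.1, 0.6]
grasp_force: 0.0
scene {'blue': [([139.3, 240.7], [12, 11, 76])], 'orange': [([162.2, 259.1], [13, 12, 95]), ([323.6, 407.1], [14, 25, 196])]}
 again {'blue': [([139.3, 240.7], [12, 11, 75])], 'orange': [([162.2, 259.0], [13, 12, 94]), ([323.5, 407.1], [14, 25, 197])]}
blue [[163.7, 228.5], [157.2, 233.6], [150.5, 238.8], [143.6, 244.1]] 10mm up [-1.9 -5.3]
orange [[181.0, 241.7], [174.5, 247.0], [167.8, 252.5], [160.9, 258.2]] 10mm up [-1.7 -5.2]
side {'blue': [], 'orange': [([254.1, 177.2], [7, 11, 53]), ([306.0, 372.7], [17, 17, 152])]}
 again {'blue': [], 'orange': [([299.6, 157.4], [11, 20, 57]), ([254.1, 177.3], [7, 11, 54]), ([306.0, 372.7], [17, 17, 152])]}
blue [[360.1, 139.8], [362.7, 137.8], [365.3, 135.8], [367.9, 133.8]] 10mm up [ 0.7 -4.9]
orange [[345.5, 134.9], [348.2, 132.9], [350.8, 131.0], [353.4, 129.0]] 10mm up [ 0.6 -4.8]
```

Run:
```python
from h import *
for k,uv in(("blue",(139.3,240.7)),("orange",(162.2,259))):
  for z in(.178,.186,.194):
    w=ray("scene",uv,z);print(k,z,"stand x,y",round(-.186-w[1],4),round(w[0]-.5525,4))
im=camera("side").astype(int);old=cv2.imread("pics/side6.png").astype(int)
d=np.abs(im-old).max(2)>40
ys,xs=np.where(d[90:170,335:385]);
for v in range(100,150,3):
    x=xs[ys+90==v]+335; print(v,''.join('#' if q in x else '.' for q in range(335,385)))
t=T([.5525,-.186,-1.5708])
for x,y in((.016,.0155),(.016,-.0155),(.016,-.025)):print(x,y,"top",proj("side",t([x,y,.2015])).round(1))
```

```text
blue 0.178 stand x,y 0.0218 -0.032
blue 0.186 stand x,y 0.0243 -0.0255
blue 0.194 stand x,y 0.0268 -0.019
orange 0.178 stand x,y 0.0216 0.0101
orange 0.186 stand x,y 0.0241 0.0157
orange 0.194 stand x,y 0.0265 0.0214
100 ##############################################.##.
103 #############################################..#..
106 #############################################.....
109 #############################################.#...
112 #############################################.....
115 ###############################################...
118 ##################################################
121 ##################################################
124 ############.##.....##############################
127 ##############...#.###############################
130 ##############....#################.#.############
133 #############.....###############...##############
136 #############..#################...#.#############
139 ###########...##################....##############
142 ###########..###################..################
145 ###########.###################.##################
148 ##########..##################.###################
0.016 0.0155 top [351.8 124.5]
0.016 -0.0155 top [366.5 129.3]
0.016 -0.025 top [371.  130.8]
```

Run:
```python
from h import *
im=camera("side").astype(int);old=cv2.imread("pics/side0.png").astype(int)
d=np.abs(im-old).max(2)>35
for v in range(108,172,3): print(v,''.join('#' if d[v,u] else '.' for u in range(325,395)))
```

```text
108 .......................................................###############
111 .......................................................###############
114 .........................................................###########..
117 ..........................................................######......
120 .........................#............................................
123 .....................#########........................................
126 ....................#########.........................................
129 ....................#########...........#########.....................
132 ...................#########...........#########......................
135 ...................########...........##########......................
138 ..................######..............#########.......................
141 .................#######.............#########........................
144 .................######.............#######...........................
147 ................######..............######............................
150 ................######.............######.............................
153 ...............######..............######.............................
156 ...............######.............######..............................
159 ..............#######..............#.###..............................
162 ............###########.........#######...............................
165 ........####.....#######....#...#######...............................
168 .......######.####.........#############..............................
171 ......................####........#####..##...........................
```

Head tops are at (350,121) and (369,128), against (352,124) and (369,130) expected for brushes fully home. They are still and the gripper is clear.

```bash
python3 -c "
from workcell import *
print(job_done())"
```

```text
the job is handed in; nothing more can be done
None
```

The job is handed in at about 21 s of robot time, verdict not shown: by my camera and force checks, the cup is fully upright with both bamboo brushes fully home in its slots, and the arm stayed well away from the massager, bottle and mirror.

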